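# Close and lock the fume extractor's hatch

## Task

Take the aluminium bar out of the open hatch of the grey fume extractor box and lay it down on the perforated plate without dropping it, then push the blue hatch fully closed. Line the red lever up with the white line on the hatch, press its hub all the way in, and turn the lever a quarter turn clockwise (seen from above) to its stop at the red mark, so that the hatch is locked. Leave the jar, can, mug and vise undisturbed.

Things in the scene. Friction and masses are not known exactly. Their poses are not given: they have to be found in the camera images.
- extractor: Fixed grey fume extractor box, 295 x 350 mm, 87 mm high; place and yaw vary. Origin on the table; in its frame (z up) it reaches from x -95 to +200 and y -175 to +175 mm. The hatch and deck lie at x -85 to 85 mm between side walls with tops at z 87 mm. The ledge at x 85 to 200 mm (top z 87 mm) carries the jar and the can.
- deck (a point): Middle of the sunk steel deck under the hatch: x -85 to 85, y -165 to 165 mm, z 70 mm in the extractor's frame. The wall at its +y end (y 165 to 175 mm, top z 87 mm) bounds the hatch mouth; the -y end is open above the deck.
- lock_mark (a point): Red mark on the extractor's -x side wall, at extractor (-90, 75, 87 mm): where the lever points when locked.
- hatch (a joint): How far the blue hatch is open, m: 0 = closed (a firm stop), up to 0.12; it slides along the extractor's y axis and closes towards +y. It slides stiffly (about 6 N) and stays where it is left.
- hatch_top (a point): Middle of the hatch's top face; the hatch is a plate 166 (x) x 170 (y) mm, top at z 87 mm, centred at extractor x 0, y 75 mm minus the opening. A white line on it, from the lever's axis to the hatch's -y edge, shows where the lever must point before the stud can be pushed in.
- tab (a point): Middle of the rear (-y) face of the hatch's yellow upright tab, the face to push to close the hatch: 40 mm wide in x, 10 mm thick, rising from z 87 to 117 mm; at extractor (55, -10 mm minus the opening, 102 mm). Moves with the hatch.
- press (a joint): How far the stud is pushed in, m: 0 = up, 0.014 = fully in. Takes about 5 N; stays where it is left. It enters only with the hatch closed (within about 3 mm) and the lever within about 0.13 rad of the white line; otherwise its cross pin meets the deck after 2 mm.
- latch (a joint): Angle of the red lever, rad, growing clockwise seen from above: 0 = along the white line (pointing to the extractor's -y), 1.57 = at the red mark and the stop (pointing to the extractor's -x); it can also go back to -0.5. It can be turned at any angle while up; once pushed in and turned the pin is caught under the deck. Turns stiffly (0.12 N m) and stays where it is left.
- hub (a point): Centre of the flat top of the lever's round hub (red, 40 mm diameter, 24 mm high), on the turning axis; at extractor (-20, 75 mm minus the opening of the hatch, 129 mm) while up, 14 mm lower when fully in. Press here, straight down. The point turns with the lever: its -y axis points along the lever.
- lever_tip (a point): End of the lever arm: 80 mm from the turning axis, at mid-height of the arm. The arm is 16 mm wide and 20 mm high, its underside 18 mm above the hatch while up and 4 mm above it when pushed in.
- slot (a point): Centre of the slot in the steel deck, 48 mm long along the extractor's y and 11 mm wide, at extractor (-20, 75, 70 mm); under the stud when the hatch is closed.
- bar: Loose aluminium bar, 110 (x) x 30 (y) x 45 mm (z), 0.2 to 0.35 kg, lying upright on the deck in the open hatch's way, roughly across it (along the extractor's x). Origin at the centre of its underside.
- plate: Fixed perforated aluminium plate, 220 (x) x 150 (y) x 12 mm, origin at the centre of its underside; the bar goes on top of it, at any angle.
- jar: Bystander: jar, 60 mm diameter, 85 mm high, on the extractor's ledge. Origin at the centre of its underside.
- can: Bystander: green can, 56 mm diameter, 105 mm high, on the extractor's ledge. Origin at the centre of its underside.
- mug: Bystander: white mug, 76 mm diameter, 90 mm high, on the table beyond the extractor's +y end, its handle 30 mm out. Origin at the centre of its underside.
- vise: Bystander: small blue drill vise, 130 x 70 x 63 mm, on the table. Origin at the centre of its underside.
There are look-alikes about, which are no part of the job. What is shaped like the bar but pink, purple or yellow is not meant.

How it is judged:
By the outcome, as a careful person would: the job done as asked, in the order asked, and still so for the second after the job is handed in, with the robot touching nothing.
It also fails if it takes over 72 s, if anything falls off the work surface, if the arm or the gripper's body presses on something with over 40 N, if the wrist force passes 120 N, or if a joint passes its speed limit or range.

## Robot

A 6-joint arm with a two-finger parallel gripper is mounted at the origin on the work surface. World frame = base frame: x ahead of the robot, y to its left, z up, the work surface at z = 0. Lengths are in m, angles in rad, forces in N, time in s.
With the tool pointing down it reaches from about 0.3 to 0.875 m from the base axis. Payload 6.4 kg.
Tool frame: the origin (TCP) lies midway between the tips of the shut fingers; the grasp point (between the pads) lies 19 mm behind it; x points along the fingers, y is the direction in which the jaws open and shut, and the axes are right-handed (so a half turn about x gives the same grasp; the last joint's range is limited). The gripper opens to 85 mm and grips with 20 to 120 N. Pads are 22 mm wide; open, the fingers measure 114 mm over their backs; the gripper's body (76 mm by 85 mm) begins 54 mm behind the grasp point. The pads swing forward as they close: fully open they stand 13 mm farther back than shut.
Start: joints at [-1.312, 0.181, 1.607, -0, 1.354, -0.206], TCP at [0.258, -0.514, 0.204] pointing down, gripper open.
Joint ranges: [-2.99, 2.99], [-0.89, 2.07], [0.3, 2.58], [-1.14, 4.28], [0, 2.63], [-3.12, 3.12]. Speed limits (rad/s): [2.57, 2.57, 3.01, 3.14, 3.14, 3.14].

## Interface

Orientations are given as a unit quaternion [w, x, y, z].
In Python, from bench import ctrl gives the robot as it stands.
- The arm moves only by the tool step_arm, never from a script. Its argument "motion" is a list of rows, each a list of 7 numbers: the shift along the tool's x, y, z in mm, then the turn, a rotation vector about the tool's x, y, z in degrees, then the closure in counts, from 0 (fully open) to 255 (shut). In form: [[tx, ty, tz, rx, ry, rz, hand], ...]. A call has 1 to 10 rows; each row is the pose to reach, as a shift and turn from the pose commanded when the call began, along the tool's axes at that moment; what a row does not reach only later rows make up. A row lasts 1/8 s, in which the tool goes at most 62.5 mm and 10.7 degrees, less where a joint would pass 70% of its speed; a pose out of reach is approached as far as the arm can. A call with a gripper value outside its range is refused whole. The fingers move at their own pace and stop on an object; the grip force is fixed at half the most. Time passes only in rows, so rows that repeat a pose let the fingers close. It gives the time, the measured TCP pose, the force and the opening at its end, in the units of the state.
- ctrl.get_obs(): the state, without advancing time (a new reading comes with each control period).
- ctrl.camera(name): name is "side" or "top" or "wrist"; returns (picture, depth): 420x560x3 uint8, red, green, blue; 420x560 float32, m along the optical axis (not along the pixel's ray), 0 where there is no reading.
- ctrl.camera_info(name): a dict with "fx", "fy", "cx", "cy" (pixels), "T" (4x4, takes a point from camera to world coordinates); the wrist camera has in their place "hand_eye" (4x4, takes a point from camera to tool coordinates, whose origin is the TCP and whose axes are the tool frame's). Camera axes: x right, y down, z forward; pixel columns grow to the right and rows downward; lengths in m; the calibration is good to about 2 mm. A picture is of the moment at which its call begins: read the wrist's pose just before it. camera_info takes no time and is no camera call.
- ctrl.hand_in(): hands the job in, once; it reports no verdict.
The state is a dict: "time_s": time; "q": joint angles; "dq": joint speeds; "joint_efforts": joint torques, N m; "eef_pos": TCP position; "eef_rot": TCP orientation; "wrist_force": force on the tool from outside, world axes, zero at the start; "torque": the same for the moment, N m; "opening": opening from 0.0 (shut) to 1.0 (fully open).
Only numpy, scipy, OpenCV 4.12 (cv2) and the standard library are available. Lean on these libraries where they do the work, as an engineer would, in place of code of your own. Each camera call takes 0.05 s, during which the arm holds its last target. There are 200 camera calls.

## Working session

There is one attempt and no reset: what is moved stays moved. The work goes in short steps, Python scripts to look and compute and a tool call to move; the robot and the scene stay as the last step left them, time stands still between calls to the robot, and variables do not carry over. Pictures are saved under pics/ and viewed, about 8 in all and at most 12, crops included, and the job is handed in when it is done.

Besides the shell and the picture viewer there is one more tool, called after "Request:" as name(argument=value, ...), one argument or row to a line, values as JSON. step_arm: Moves the arm, as the interface text tells. Its arguments: {"type":"object","properties":{"motion":{"type":"array","items":{"type":"array","items":{"type":"number"}}}},"required":["motion"]}

```bash
mkdir -p pics; ls; cat > h.py <<'E'
import numpy as np,cv2
from bench import ctrl
from scipy.spatial.transform import Rotation as R
def cam(n,save=None):
    o=ctrl.get_obs(); p,d=ctrl.camera(n); i=ctrl.camera_info(n)
    if 'T' in i: T=np.array(i['T'])
    else:
        E=np.eye(4);w,x,y,z=o['eef_rot'];E[:3,:3]=R.from_quat([x,y,z,w]).as_matrix();E[:3,3]=o['eef_pos'];T=E@np.array(i['hand_eye'])
    v,u=np.mgrid[:420,:560]
    P=np.stack([(u-i['cx'])/i['fx']*d,(v-i['cy'])/i['fy']*d,d],-1)@T[:3,:3].T+T[:3,3]
    P[d==0]=np.nan
    if save: cv2.imwrite('pics/'+save+'.png',p[:,:,::-1])
    np.savez(''+(save or n)+'.npz',p=p,d=d,P=P)
    return p,d,P
E
python3 - <<'E'
from h import *
cam('top','top1');cam('side','side1')
print(ctrl.get_obs()); print({n:np.round(ctrl.camera_info(n).get('T',ctrl.camera_info(n).get('hand_eye')),3).tolist() for n in('top','side','wrist')})
a=cv2.imread('pics/top1.png');cv2.imwrite('pics/top1b.png',cv2.resize(a,(800,600)))
E
```

```text
pics
{'time_s': 0.1, 'q': array([-1.31228766e+00,  1.81481154e-01,  1.60790917e+00,  1.23770288e-05,
        1.35380206e+00, -2.06319467e-01]), 'dq': array([ 0.00120276, -0.00216   , -0.0031317 ,  0.00108108,  0.00090696,
        0.00069152]), 'joint_efforts': array([-6.16092475e-04, -4.45883632e+01, -3.52239203e+01, -2.87618268e-04,
        4.17980453e-03,  6.18071610e-06]), 'eef_pos': array([ 0.25762298, -0.51345275,  0.20296562]), 'eef_rot': array([-0.16229955, -0.68808446, -0.16343057,  0.68810543]), 'wrist_force': array([ 0.43976905,  0.26658438, -0.33026969]), 'torque': array([-0.00875448, -0.03327334,  0.02684355]), 'opening': 1.0005794327137685}
{'top': [[0.028, -0.996, 0.084, 0.458], [-0.999, -0.025, 0.026, 0.044], [-0.024, -0.085, -0.996, 1.533], [0.0, 0.0, 0.0, 1.0]], 'side': [[-0.841, -0.415, 0.346, 0.226], [-0.54, 0.65, -0.534, 0.592], [-0.003, -0.636, -0.771, 0.893], [0.0, 0.0, 0.0, 1.0]], 'wrist': [[-0.0, -0.278, 0.961, -0.169], [1.0, -0.0, 0.0, -0.0], [0.0, 0.961, 0.278, -0.071], [0.0, 0.0, 0.0, 1.0]]}
```

View pics/top1b.png

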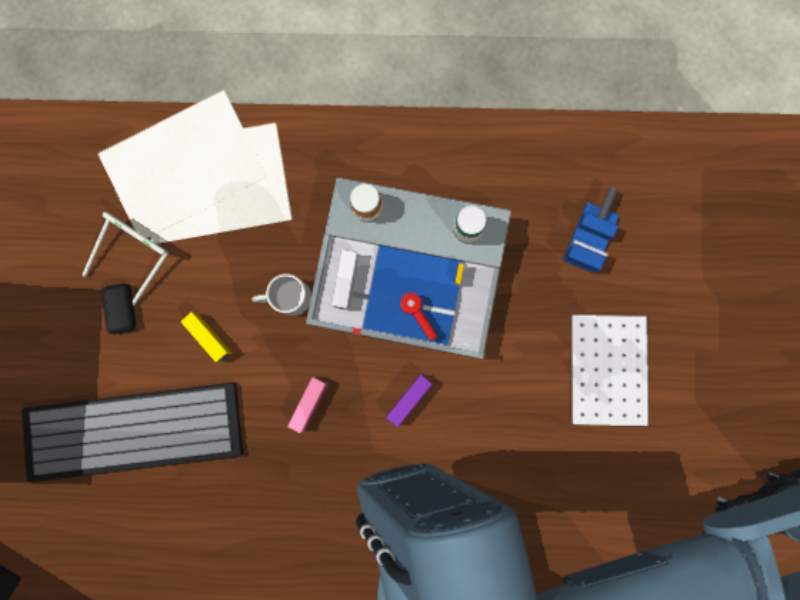

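View pics/side1.png

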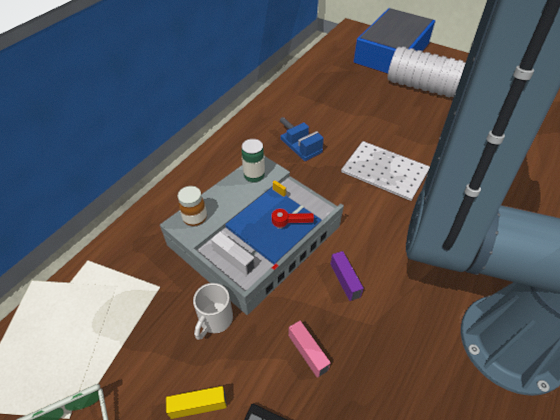

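Pictures 1–2 show these bar candidates (800x600 top view): grey-white bar on the deck (345,280), yellow block (205,337), pink block (307,405) and purple block (410,400). The grey one in the extractor matches. The lever, at (411,303) to (435,337), is off the white line. Next I'll measure.

```bash
python3 - <<'E'
from h import *
z=np.load('top1.npz');p,P=z['p'],z['P'];Z=P[...,2]
hsv=cv2.cvtColor(p,cv2.COLOR_RGB2HSV);H,S,V=[hsv[...,k].astype(int) for k in range(3)]
box=np.zeros(Z.shape,bool);box[115:260,205:365]=1
m=box&(abs(Z-.087)<.006)
r=cv2.minAreaRect((P[m][:,:2]*1000).astype(np.float32));print('rect',r,m.sum(),np.median(Z[m]))
print(cv2.boxPoints(r))
def rep(n,m):
    q=P[m];print(n,m.sum(),'med',np.round(np.nanmedian(q,0)*1000),'rect',cv2.minAreaRect((q[:,:2]*1000).astype(np.float32)))
b2=np.zeros(Z.shape,bool);b2[165:225,228:265]=1
rep('bar',b2&(abs(Z-.115)<.006))
b3=np.zeros(Z.shape,bool);b3[200:240,275:310]=1
red=box&((H<8)|(H>172))&(S>150)&(V>90)
rep('red',b3&red); rep('hubtop',b3&red&(abs(Z-.129)<.004))
arm=b3&red&(Z<.128)&(Z>.115);rep('arm',arm)
rep('mark',red&~b3)
b5=np.zeros(Z.shape,bool);b5[180:205,312:332]=1
rep('tab',b5&(H>15)&(H<35)&(S>120)&(Z>.1))
rep('hatch',box&(H>100)&(H<125)&(S>130)&(abs(Z-.087)<.006))
b4=np.zeros(Z.shape,bool);b4[215:305,395:460]=1
rep('plate',b4&(abs(Z-.012)<.005)&(S<60))
rep('jar',box&(Z>.16)&(Z<.18));rep('can',box&(Z>.185)&(Z<.2))
b6=np.zeros(Z.shape,bool);b6[180:230,175:220]=1
rep('mug',b6&(Z>.08));
b7=np.zeros(Z.shape,bool);b7[120:195,390:440]=1
rep('vise',b7&(Z>.02))
E
```

```text
rect ((645.0336303710938, 87.59614562988281), (391.9267578125, 295.5995788574219), 80.38810729980469) 7687 0.08709968389170886
[[ 466.58807   -80.937546]
 [ 758.03784  -130.29482 ]
 [ 823.4792    256.12982 ]
 [ 532.0294    305.48712 ]]
bar 423 med [611. 189. 115.] rect ((611.470703125, 189.15057373046875), (30.256568908691406, 110.98448181152344), 82.02530670166016)
red 266 med [551.  47. 127.] rect ((539.4024047851562, 46.1275749206543), (96.73003387451172, 26.60307502746582), 35.997249603271484)
hubtop 175 med [557.  50. 128.] rect ((545.5672607421875, 38.725555419921875), (96.09326171875, 36.783451080322266), 43.64179229736328)
arm 158 med [538.  41. 125.] rect ((543.19970703125, 40.8011589050293), (96.62722778320312, 34.383419036865234), 35.208030700683594)
mark 16 med [515. 165.  89.] rect ((513.2189331054688, 164.62777709960938), (8.767057418823242, 11.029679298400879), 4.615658283233643)
tab 52 med [628. -31. 115.] rect ((627.6446533203125, -31.049480438232422), (9.7568359375, 39.089263916015625), 79.74836730957031)
hatch 2807 med [596.  64.  87.] rect ((587.95263671875, 56.31130599975586), (168.0091552734375, 166.24600219726562), 80.5245132446289)
plate 3457 med [ 450. -342.   12.] rect ((451.3961486816406, -343.4970703125), (219.14353942871094, 153.6033172607422), 0.9338668584823608)
jar 369 med [752. 147. 172.] rect ((735.883056640625, 52.23976135253906), (255.38487243652344, 53.7952766418457), 77.7890396118164)
can 316 med [716. -46. 192.] rect ((717.3493041992188, -47.029781341552734), (50.395389556884766, 51.63766860961914), 58.72621154785156)
mug 238 med [568. 277.  88.] rect ((576.34814453125, 291.4654846191406), (121.94828796386719, 74.62371063232422), 64.95469665527344)
vise 944 med [ 722. -301.   56.] rect ((737.7161865234375, -310.1446228027344), (71.4978256225586, 171.7165985107422), 68.24738311767578)
```

Extractor pose: origin (589.5, 75.7) mm, yaw −9.6°. The red mark predicts to (513.3, 164.7) and measures (513.2, 164.6), so they agree. The tab and hatch both give an opening of about 94 mm. Bar: (611.5, 189.2), top at 115, 30×111 mm, narrow axis at 82°. Plate: (451, −343), top at 12. The lever is at about 45°.

```bash
cat >> h.py <<'E'
def to(x,y,z,yaw):
    "shift (mm, tool axes) and rotvec(deg) to tool-down pose; yaw = azimuth of tool y, deg"
    o=ctrl.get_obs();w,a,b,c=o['eef_rot'];A=R.from_quat([a,b,c,w])
    t=np.radians(yaw);Y=np.array([np.cos(t),np.sin(t),0]);X=np.array([0,0,-1.]);B=R.from_matrix(np.stack([X,Y,np.cross(X,Y)],1))
    print('shift',np.round(A.inv().apply(np.array([x,y,z])-np.array(o['eef_pos'])*1000),1),'rv',np.round((A.inv()*B).as_rotvec(degrees=True),1))
def st():
    o=ctrl.get_obs();w,a,b,c=o['eef_rot'];M=R.from_quat([a,b,c,w]).as_matrix()
    print('t',round(o['time_s'],2),'pos',np.round(np.array(o['eef_pos'])*1000,1),'yaw',round(np.degrees(np.arctan2(M[1,1],M[0,1])),1),'tilt',np.round(M[:,0],3),'F',np.round(o['wrist_force'],1),'T',np.round(o['torque'],2),'op',round(o['opening'],3),'q',np.round(o['q'],2))
a=np.radians(-9.6);EX=np.array([np.cos(a),np.sin(a)]);EY=np.array([-np.sin(a),np.cos(a)]);O=np.array([589.5,75.7])
def W(x,y): return O+x*EX+y*EY
def L(p): d=np.asarray(p)-O; return np.array([d@EX,d@EY])
E
python3 - <<'E'
from h import *
z=np.load('top1.npz');p,P=z['p'],z['P']
c=p[120:260,200:370,::-1];cv2.imwrite('pics/crop1.png',cv2.resize(c,None,fx=4,fy=4,interpolation=cv2.INTER_CUBIC))
to(611.5,189.2,230,-98); print(W(55,-104),W(-20,75))
E
```

```text
shift [ -26.1 -469.5 -631.3] rv [34.6  0.   0.1]
[626.38583238 -36.01586892] [582.28773526 152.98507771]
```

View pics/crop1.png

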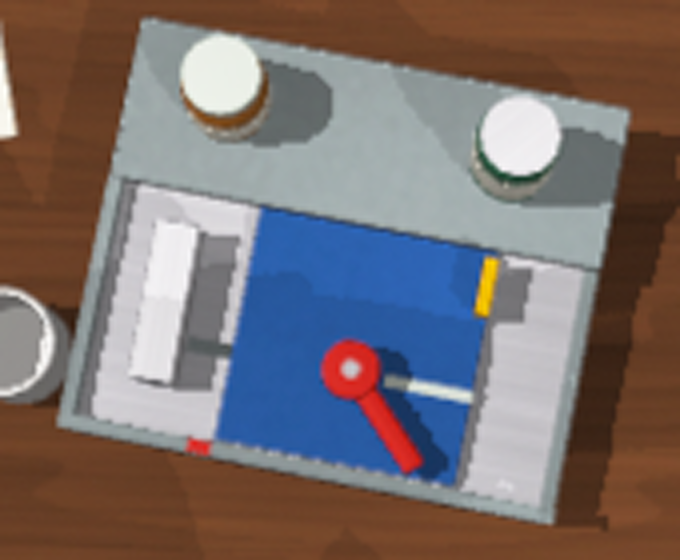

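The crop shows the aluminium bar at (165,300) on the deck, the lever from hub (350,370) to tip (412,465), the white line to its right, and the tab at (487,287). The choice is confirmed, so I'm moving above the bar.

Request:
step_arm(
  motion=[
    [-26,-40,-40,5,0,0,60],
    [-26,-80,-90,12,0,0,100],
    [-26,-110,-150,20,0,0,105],
    [-26,-150,-200,30,0,0,105],
    [-26,-190,-250,34.6,0,0,105],
    [-26,-220,-300,34.6,0,0,105],
    [-26,-260,-350,34.6,0,0,105],
    [-26,-295,-400,34.6,0,0,105],
    [-26,-330,-450,34.6,0,0,105],
    [-26,-365,-495,34.6,0,0,105],
  ],
)

```text
time_s: 1.35
eef_pos: [0.5368, 0.0354, 0.2296]
eef_rot: [0.049, -0.705, 0.049, 0.705]
wrist_force: [1.1, -1.4, 0.4]
opening: 0.585
```

```bash
python3 -c "
from h import *
st();to(611.5,189.2,230,-98)"
```

```text
t 1.35 pos [536.8  35.4 229.6] yaw -98.0 tilt [-0. -0. -1.] F [ 1.1 -1.4  0.4] T [-0.04 -0.01  0.02] op 0.585 q [-0.15  0.08  1.67 -0.    1.39  1.55]
shift [  -0.4 -162.7  -52.7] rv [ 0.  0. -0.]
```

Request:
step_arm(
  motion=[
    [0,-50,-16,0,0,0,105],
    [0,-100,-32,0,0,0,105],
    [0,-140,-45,0,0,0,105],
    [0,-162.5,-52.5,0,0,0,105],
    [0,-162.5,-52.5,0,0,0,105],
    [0,-162.5,-52.5,0,0,0,105],
  ],
)

```text
time_s: 2.1
eef_pos: [0.6103, 0.1864, 0.2292]
eef_rot: [0.049, -0.705, 0.049, 0.706]
wrist_force: [-0.4, -1.6, 0.1]
opening: 0.588
```

```bash
python3 -c "
from h import *
st();p,d,P=cam('wrist','w1')
m=(abs(P[...,2]-.115)<.005)&(abs(P[...,0]-.611)<.1)&(abs(P[...,1]-.189)<.05)
print(m.sum(),cv2.minAreaRect((P[m][:,:2]*1000).astype(np.float32)),np.median(P[m][:,2]))
"
```

```text
t 2.1 pos [610.3 186.4 229.2] yaw -98.0 tilt [-0.001 -0.001 -1.   ] F [-0.4 -1.6  0.1] T [-0.04  0.04  0.05] op 0.588 q [ 0.11  0.3   1.41 -0.    1.43  1.82]
3600 ((613.3695068359375, 187.41812133789062), (29.898378372192383, 110.36954498291016), 81.92344665527344) 0.1142260226170792
```

View pics/w1.png

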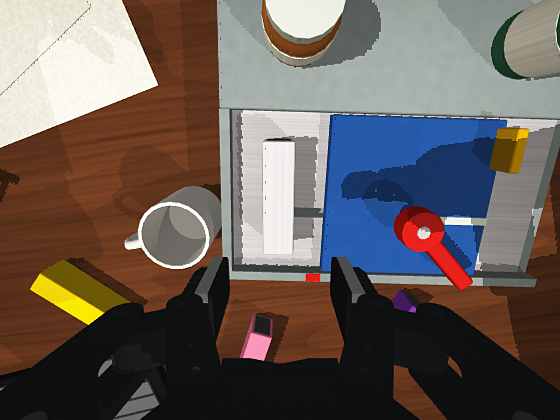

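The wrist view shows the bar at (278,195), centred between the open fingers, with a clear gap to the hatch at x=325 and the end wall at x=232. It agrees with the top camera to 2 mm.

```bash
python3 -c "
from h import *
st();to(612.5,188.2,82,-98)"
```

```text
t 2.15 pos [610.3 186.1 229.5] yaw -98.0 tilt [-0.001 -0.    -1.   ] F [ 1.1 -0.6  0.3] T [-0.03 -0.03  0.06] op 0.587 q [ 0.11  0.3   1.41 -0.    1.43  1.82]
shift [147.5  -2.5  -1.9] rv [-0.  0. -0.]
```

Request:
step_arm(
  motion=[
    [40,-2.5,-2,0,0,0,105],
    [80,-2.5,-2,0,0,0,105],
    [105,-2.5,-2,0,0,0,105],
    [122,-2.5,-2,0,0,0,105],
    [130,-2.5,-2,0,0,0,105],
    [138,-2.5,-2,0,0,0,105],
    [144,-2.5,-2,0,0,0,105],
    [147,-2.5,-2,0,0,0,105],
    [147,-2.5,-2,0,0,0,105],
  ],
)

```text
time_s: 3.28
eef_pos: [0.6131, 0.1893, 0.0829]
eef_rot: [-0.049, 0.705, -0.049, -0.705]
wrist_force: [-0.9, -1.0, -0.2]
opening: 0.589
```

```bash
python3 -c "
from h import *
st();to(612.5,188.2,82,-98)"
```

```text
t 3.27 pos [613.1 189.3  82.9] yaw -98.0 tilt [ 0. -0. -1.] F [-0.9 -1.  -0.2] T [ 0.   -0.02  0.03] op 0.589 q [ 0.11  0.45  1.52 -0.    1.17  1.82]
shift [0.9 1.1 0.5] rv [ 0. -0.  0.]
```

Well centred and nothing touched. Closing.

Request:
step_arm(
  motion=[
    [0,1,0,0,0,0,140],
    [0,1,0,0,0,0,165],
    [0,1,0,0,0,0,190],
    [0,1,0,0,0,0,255],
    [0,1,0,0,0,0,255],
    [0,1,0,0,0,0,255],
    [0,1,0,0,0,0,255],
  ],
)

```text
time_s: 4.15
eef_pos: [0.6133, 0.1879, 0.0835]
eef_rot: [-0.049, 0.706, -0.049, -0.705]
wrist_force: [-3.0, -2.3, 5.9]
opening: 0.319
```

Request:
step_arm(
  motion=[
    [-4,0,0,0,0,0,255],
    [-10,0,0,0,0,0,255],
    [-25,0,0,0,0,0,255],
    [-50,0,0,0,0,0,255],
    [-80,0,0,0,0,0,255],
    [-110,0,0,0,0,0,255],
    [-120,0,0,0,0,0,255],
  ],
)

```text
time_s: 5.03
eef_pos: [0.6144, 0.1885, 0.2061]
eef_rot: [-0.049, 0.707, -0.049, -0.704]
wrist_force: [-1.0, -0.5, -3.1]
opening: 0.325
```

```bash
python3 -c "
from h import *
st();to(451,-343,203,-98)"
```

```text
t 5.03 pos [614.4 188.5 206.1] yaw -98.0 tilt [ 0.005  0.001 -1.   ] F [-1.  -0.5 -3.1] T [-0.04 -0.01  0.03] op 0.325 q [0.11 0.32 1.43 0.   1.39 1.82]
shift [  2.  549.1  88.2] rv [ 0.  -0.3  0.1]
```

Request:
step_arm(
  motion=[
    [0,20,3,0,0,0,255],
    [0,55,9,0,0,0,255],
    [0,100,16,0,0,0,255],
    [0,150,24,0,0,0,255],
    [0,200,32,0,0,0,255],
    [0,250,40,0,0,0,255],
    [0,300,48,0,0,0,255],
    [0,350,56,0,0,0,255],
    [0,400,64,0,0,0,255],
    [0,445,72,0,0,0,255],
  ],
)

```text
time_s: 6.28
eef_pos: [0.4775, -0.2441, 0.2012]
eef_rot: [0.05, -0.705, 0.049, 0.706]
wrist_force: [0.8, -0.3, -3.4]
opening: 0.317
```

Request:
step_arm(
  motion=[
    [0,40,6,0,0,0,255],
    [20,75,11,0,0,0,255],
    [50,95,15,0,0,0,255],
    [80,104,16,0,0,0,255],
    [110,104,16,0,0,0,255],
    [130,104,16,0,0,0,255],
    [145,104,16,0,0,0,255],
    [155,104,16,0,0,0,255],
    [160,104,16,0,0,0,255],
    [160,104,16,0,0,0,255],
  ],
)

```text
time_s: 7.52
eef_pos: [0.4498, -0.3434, 0.0429]
eef_rot: [-0.049, 0.705, -0.049, -0.705]
wrist_force: [0.7, -0.8, -3.1]
opening: 0.321
```

```bash
python3 -c "
from h import *
st();to(451,-343,25,-98)"
```

```text
t 7.53 pos [ 449.8 -343.4   42.9] yaw -98.0 tilt [ 0. -0. -1.] F [ 0.7 -0.8 -3.1] T [-0.   -0.02  0.04] op 0.321 q [-0.86  0.36  1.75 -0.    1.04  0.85]
shift [17.9 -0.5 -1.2] rv [ 0. -0. -0.]
```

Request:
step_arm(
  motion=[
    [6,0,0,0,0,0,255],
    [11,0,0,0,0,0,255],
    [14,0,0,0,0,0,255],
    [15,0,0,0,0,0,255],
    [16,0,0,0,0,0,255],
    [16,0,0,0,0,0,255],
  ],
)

```text
time_s: 8.28
eef_pos: [0.4497, -0.3433, 0.0268]
eef_rot: [-0.049, 0.705, -0.049, -0.705]
wrist_force: [-0.2, 0.3, -3.5]
opening: 0.323
```

Request:
step_arm(
  motion=[
    [0.5,0,0,0,0,0,255],
    [1,0,0,0,0,0,255],
    [1.5,0,0,0,0,0,255],
    [1.5,0,0,0,0,0,255],
    [1.5,0,0,0,0,0,255],
  ],
)

```text
time_s: 8.9
eef_pos: [0.4497, -0.3434, 0.0256]
eef_rot: [-0.049, 0.705, -0.049, -0.705]
wrist_force: [-0.9, 0.7, 1.6]
opening: 0.32
```

Contact: the vertical force went from −3.5 to +1.6 N. Pressing another 0.5 mm, then releasing.

Request:
step_arm(
  motion=[
    [0.5,0,0,0,0,0,255],
    [0.5,0,0,0,0,0,225],
    [0.5,0,0,0,0,0,150],
    [0.5,0,0,0,0,0,120],
    [0,0,0,0,0,0,100],
    [0,0,0,0,0,0,90],
    [0,0,0,0,0,0,90],
  ],
)

```text
time_s: 9.78
eef_pos: [0.4497, -0.3433, 0.0253]
eef_rot: [-0.049, 0.705, -0.049, -0.705]
wrist_force: [-0.5, -0.7, 0.5]
opening: 0.647
```

Request:
step_arm(
  motion=[
    [-8,0,0,0,0,0,90],
    [-25,0,0,0,0,0,90],
    [-60,0,0,0,0,0,90],
    [-110,0,0,0,0,0,150],
    [-160,0,0,0,0,0,255],
    [-190,0,0,0,0,0,255],
  ],
)

```text
time_s: 10.52
eef_pos: [0.4506, -0.3443, 0.2202]
eef_rot: [-0.048, 0.707, -0.051, -0.704]
wrist_force: [-0.3, 0.0, -0.5]
opening: 0.014
```

```bash
python3 -c "
from h import *
st();p,d,P=cam('top')
m=(abs(P[...,2]-.057)<.006)&(abs(P[...,0]-.45)<.1)&(abs(P[...,1]+.343)<.07)
print(m.sum(),m.any() and cv2.minAreaRect((P[m][:,:2]*1000).astype(np.float32)))
x,y=W(52,-160);print(x,y);to(x,y,220,-9.6)"
```

```text
t 10.53 pos [ 450.6 -344.3  220.2] yaw -98.0 tilt [ 0.004 -0.004 -1.   ] F [-0.3  0.  -0.5] T [ 0.    0.06 -0.01] op 0.014 q [-0.86  0.15  1.61  0.    1.38  0.85]
402 ((448.8442687988281, -340.6234130859375), (31.397043228149414, 110.5255126953125), 82.27637481689453)
614.0887944530899 -90.73134076051811
shift [   2.9 -274.9 -125.4] rv [-88.4  -0.1  -0.7]
```

The bar sits on the plate: top at 57 mm, centred at (449, −341). Next is the tab.

Request:
step_arm(
  motion=[
    [0,-30,-14,-8,0,0,255],
    [2,-65,-30,-18,0,0,255],
    [3,-100,-46,-28,0,0,255],
    [3,-135,-62,-38,0,0,255],
    [3,-170,-78,-48,0,0,255],
    [3,-205,-94,-58,0,0,255],
    [3,-240,-110,-68,0,0,255],
    [3,-265,-121,-78,0,0,255],
    [3,-275,-125.5,-86,0,0,255],
    [3,-275,-125.5,-88.4,0,0,255],
  ],
)

```text
time_s: 11.82
eef_pos: [0.6126, -0.0872, 0.2132]
eef_rot: [0.458, 0.539, 0.457, -0.539]
wrist_force: [-0.1, -0.0, -0.3]
opening: 0.004
```

Request:
step_arm(
  motion=[
    [20,0,0,0,0,0,255],
    [60,0,0,0,0,0,255],
    [95,0,0,0,0,0,255],
    [110,0,0,0,0,0,255],
    [118,0,0,0,0,0,255],
    [120,0,0,0,0,0,255],
    [120,0,0,0,0,0,255],
  ],
)

```text
time_s: 12.7
eef_pos: [0.6129, -0.0886, 0.0934]
eef_rot: [0.457, 0.54, 0.456, -0.54]
wrist_force: [-0.4, -0.6, 0.8]
opening: 0.002
```

```bash
python3 -c "
from h import *
st();o=ctrl.get_obs()['eef_pos']*1000;print(L(o[:2]));to(*W(52,-118),98,-9.6);to(*W(52,-21),98,-9.6)"
```

```text
t 12.7 pos [612.9 -88.6  93.4] yaw -9.6 tilt [ 0.002 -0.001 -1.   ] F [-0.4 -0.6  0.8] T [0.   0.04 0.02] op 0.002 q [-0.33  0.39  1.58  0.    1.17 -0.17]
[  50.48972447 -158.09547049]
shift [ -4.6   1.5 -40.1] rv [ 0.   0.  -0.1]
shift [  -4.6    1.6 -137.1] rv [ 0.   0.  -0.1]
```

Request:
step_arm(
  motion=[
    [-3,2,-20,0,0,0,255],
    [-3,2,-34,0,0,0,255],
    [-3,2,-42,0,0,0,255],
    [-3,2,-50,0,0,0,255],
    [-3,2,-60,0,0,0,255],
    [-3,2,-72,0,0,0,255],
    [-3,2,-84,0,0,0,255],
    [-3,2,-96,0,0,0,255],
    [-3,2,-108,0,0,0,255],
    [-3,2,-118,0,0,0,255],
  ],
)

```text
time_s: 13.95
eef_pos: [0.6338, 0.0286, 0.0953]
eef_rot: [-0.457, -0.54, -0.457, 0.54]
wrist_force: [0.5, 0.5, -0.6]
opening: 0.0
```

```bash
python3 -c "
from h import *
st();o=ctrl.get_obs()['eef_pos']*1000;print(L(o[:2]),EY@ctrl.get_obs()['wrist_force'][:2])"
```

```text
t 13.95 pos [633.8  28.6  95.3] yaw -9.6 tilt [-0.  0. -1.] F [ 0.5  0.5 -0.6] T [-0.01 -0.02 -0.01] op 0.0 q [-0.14  0.42  1.54  0.    1.19  0.03]
[ 51.5377878 -39.080852 ] 0.5697458248831
```

Request:
step_arm(
  motion=[
    [0,0,-4,0,0,0,255],
    [0,0,-8,0,0,0,255],
    [0,0,-10,0,0,0,255],
  ],
)

```text
time_s: 14.32
eef_pos: [0.6354, 0.0375, 0.0953]
eef_rot: [-0.457, -0.54, -0.457, 0.54]
wrist_force: [1.7, -0.2, -0.3]
opening: 0.001
```

```bash
python3 -c "
from h import *
st();o=ctrl.get_obs()['eef_pos']*1000;print(L(o[:2]),EY@ctrl.get_obs()['wrist_force'][:2]);cam('side','side2')
a=cv2.imread('pics/side2.png')[130:320,150:400];cv2.imwrite('pics/s2.png',cv2.resize(a,None,fx=3,fy=3))"
```

```text
t 14.32 pos [635.4  37.5  95.3] yaw -9.6 tilt [-0. -0. -1.] F [ 1.7 -0.2 -0.3] T [-0.07  0.   -0.04] op 0.001 q [-0.13  0.42  1.53 -0.    1.19  0.04]
[ 51.61321794 -29.96559226] 0.1183477495856391
```

View pics/s2.png

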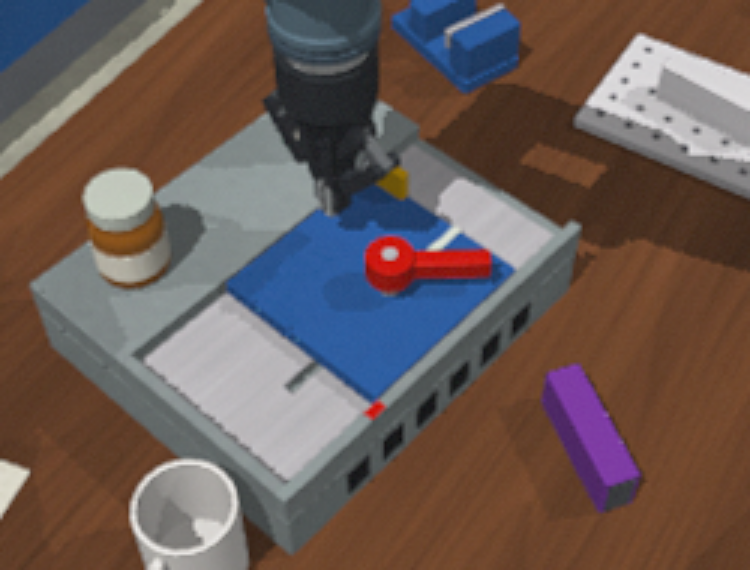

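The crop shows the fingers at (335,200), ahead of the tab at (395,185), with the hatch apparently still open. That contradicts my pushing plan, so I'm measuring before moving.

```bash
python3 - <<'E'
from h import *
z=np.load('side2.npz');p,P=z['p'],z['P']
for u,v in [(335,205),(335,195),(325,190),(345,200),(395,185),(400,178),(385,180),(335,160)]:
    q=P[130+v//3,150+u//3]*1000; print((u,v),np.round(q),np.round(L(q[:2])),p[130+v//3,150+u//3])
hsv=cv2.cvtColor(p,cv2.COLOR_RGB2HSV);H,S,V=[hsv[...,k].astype(int) for k in range(3)]
Z=P[...,2]
m=(H>100)&(H<125)&(S>130)&(abs(Z-.087)<.008)
q=np.array([L(a) for a in P[m][:,:2]*1000]);print(np.nanpercentile(q,[1,50,99],axis=0))
m=(H>18)&(H<35)&(S>150)&(Z>.09)&(Z<.125);q=np.c_[[L(a) for a in P[m][:,:2]*1000],Z[m]*1000];print(m.sum(),np.percentile(q,[2,50,98],axis=0))
E
```

```text
(335, 205) [628.  46. 137.] [ 43. -23.] [49 51 54]
(335, 195) [628.  45. 147.] [ 43. -24.] [45 47 52]
(325, 190) [634.  48. 153.] [ 49. -19.] [104 106 108]
(345, 200) [620.  41. 145.] [ 36. -29.] [34 36 36]
(395, 185) [618. -28. 101.] [ 45. -97.] [107  84  10]
(400, 178) [610. -25. 115.] [ 37. -95.] [125  96   9]
(385, 180) [627. -28.  99.] [ 55. -96.] [111  84   9]
(335, 160) [619.  55. 202.] [ 33. -15.] [26 29 32]
[[ -80.87021835 -471.36863431]
 [  21.05713099   -3.15389582]
 [1245.3162426    99.02765004]]
62 [[  33.57953586 -101.61745636   90.9458644 ]
 [  41.3134758   -96.14509679  105.01129045]
 [  56.38112619  -93.70336446  117.90578283]]
```

```bash
python3 - <<'E'
from h import *
z=np.load('side2.npz');p,P=z['p'],z['P']
c=p[150:215,225:300,::-1];cv2.imwrite('pics/s3.png',cv2.resize(c,None,fx=8,fy=8,interpolation=cv2.INTER_NEAREST))
for v in range(176,208,2): print(v,np.round(P[v,256:274:3,2]*1000).tolist())
st()
E
```

```text
176 [224.0, 226.0, 224.0, 228.0, 234.0, 235.0]
178 [203.0, 223.0, 217.0, 222.0, 228.0, 227.0]
180 [191.0, 214.0, 209.0, 214.0, 222.0, 219.0]
182 [189.0, 205.0, 204.0, 208.0, 187.0, 86.0]
184 [182.0, 198.0, 192.0, 186.0, 179.0, 208.0]
186 [175.0, 192.0, 188.0, 174.0, 175.0, 209.0]
188 [169.0, 176.0, 181.0, 175.0, 177.0, 203.0]
190 [161.0, 170.0, 174.0, 179.0, 192.0, 195.0]
192 [153.0, 164.0, 165.0, 179.0, 186.0, 189.0]
194 [144.0, 155.0, 154.0, 174.0, 173.0, 86.0]
196 [138.0, 144.0, 145.0, 145.0, 87.0, 86.0]
198 [129.0, 140.0, 142.0, 134.0, 85.0, 86.0]
200 [88.0, 131.0, 131.0, 85.0, 89.0, 87.0]
202 [87.0, 85.0, nan, 82.0, 85.0, 85.0]
204 [85.0, 86.0, 86.0, 84.0, 83.0, 84.0]
206 [86.0, 87.0, 85.0, 87.0, 86.0, 83.0]
t 14.38 pos [635.4  37.7  95.3] yaw -9.6 tilt [ 0.  0. -1.] F [-0.   0.5  0. ] T [ 0.06  0.02 -0.05] op 0.0 q [-0.13  0.42  1.53  0.    1.19  0.04]
```

View pics/s3.png

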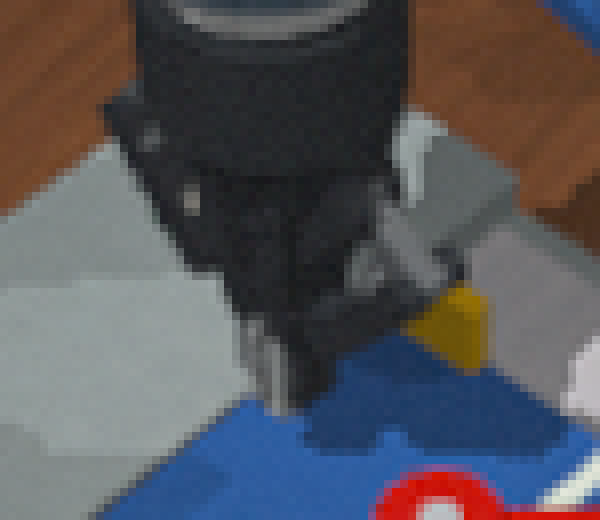

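```bash
python3 - <<'E'
from h import *
i=ctrl.camera_info('side');T=np.linalg.inv(np.array(i['T']));e=np.array(ctrl.get_obs()['eef_pos'])
for dz in (0,.02,.035,.05):
    c=T[:3,:3]@(e+[0,0,dz])+T[:3,3];print(dz,i['fx']*c[0]/c[2]+i['cx'],i['fy']*c[1]/c[2]+i['cy'],c[2])
print('depth at tip',np.load('side2.npz')['d'][196:203,262])
p,d,P=cam('wrist','w2')
hsv=cv2.cvtColor(p,cv2.COLOR_RGB2HSV);H,S,V=[hsv[...,k].astype(int) for k in range(3)]
m=(H>100)&(H<125)&(S>130)&(d>0)
print(m.sum(),np.nanpercentile(P[m]*1000,[5,50,95],axis=0))
m=((H<8)|(H>172))&(S>150)&(V>90)&(d>0);print('red',np.nanpercentile(P[m]*1000,[5,50,95],axis=0))
E
```

```text
0 261.01408250868695 205.9782923999949 1.0536080228966884
0.02 260.73621262886076 200.64824318972458 1.0381802695369402
0.035 260.5223294914481 196.54557596875858 1.0266094545171291
0.05 260.3035700820935 192.34937299131113 1.0150386394973179
depth at tip [1.007715  1.0121424 1.0085123 1.0119411 1.0180469 1.0198433 0.       ]
54058 [[516.86586596  11.49270446  85.21931475]
 [595.63883139  90.61028619  86.30405995]
 [667.07168276 136.89313736  87.36499147]]
red [[510.82989948  19.75722381  87.26766531]
 [559.81300934  55.28176423 125.88934907]
 [585.98456576 159.3292621  129.02419967]]
```

View pics/w2.png

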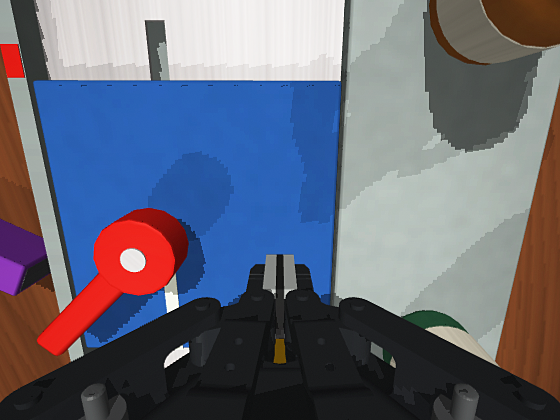

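```bash
python3 - <<'E'
from h import *
z=np.load('w2.npz');P=z['P']*1000
for v in range(250,330,8): print(v,[np.round(P[v,u]).tolist() for u in (270,276,284,292)])
z=np.load('w1.npz');P=z['P']*1000
print('w1 (TCP z 229, op .588)')
for v in range(258,300,6): print(v,[np.round(P[v,u]).tolist() for u in (210,220,338,350)])
E
```

```text
250 [[629.0, 36.0, 87.0], [633.0, 35.0, 86.0], [638.0, 34.0, 87.0], [643.0, 33.0, 86.0]]
258 [[633.0, 49.0, 130.0], [636.0, 49.0, 130.0], [640.0, 49.0, 131.0], [643.0, 48.0, 130.0]]
266 [[633.0, 49.0, 139.0], [636.0, 49.0, 140.0], [639.0, 49.0, 140.0], [643.0, 48.0, 139.0]]
274 [[633.0, 49.0, 146.0], [636.0, 49.0, 147.0], [639.0, 48.0, 147.0], [643.0, 48.0, 147.0]]
282 [[634.0, 49.0, 154.0], [636.0, 49.0, 153.0], [639.0, 48.0, 153.0], [642.0, 48.0, 154.0]]
290 [[634.0, 49.0, 159.0], [636.0, 48.0, 159.0], [639.0, 48.0, 160.0], [642.0, 50.0, 163.0]]
298 [[634.0, 50.0, 167.0], [635.0, 45.0, 159.0], [639.0, 45.0, 160.0], [642.0, 49.0, 168.0]]
306 [[635.0, 51.0, 173.0], [635.0, 42.0, 160.0], [638.0, 44.0, 164.0], [642.0, 49.0, 172.0]]
314 [[635.0, 50.0, 177.0], [634.0, 39.0, 160.0], [638.0, 43.0, 167.0], [642.0, 49.0, 177.0]]
322 [[634.0, 49.0, 179.0], [634.0, 35.0, 160.0], [638.0, 40.0, 167.0], [642.0, 52.0, 186.0]]
w1 (TCP z 229, op .588)
258 [[517.0, 298.0, -2.0], [625.0, 213.0, 264.0], [617.0, 158.0, 264.0], [532.0, 120.0, 86.0]]
264 [[626.0, 216.0, 271.0], [625.0, 212.0, 271.0], [618.0, 159.0, 271.0], [617.0, 154.0, 272.0]]
270 [[626.0, 214.0, 278.0], [625.0, 210.0, 278.0], [618.0, 160.0, 277.0], [617.0, 155.0, 277.0]]
276 [[626.0, 213.0, 284.0], [623.0, 210.0, 280.0], [616.0, 161.0, 279.0], [618.0, 157.0, 284.0]]
282 [[625.0, 212.0, 288.0], [621.0, 211.0, 280.0], [613.0, 161.0, 279.0], [618.0, 158.0, 288.0]]
288 [[625.0, 212.0, 292.0], [618.0, 211.0, 281.0], [611.0, 161.0, 279.0], [618.0, 159.0, 294.0]]
294 [[624.0, 211.0, 296.0], [616.0, 211.0, 282.0], [608.0, 162.0, 280.0], [617.0, 159.0, 296.0]]
```

Both cameras agree that the shut fingertips sit about 30 mm higher than the reported TCP, and they did before any contact too (picture w1). So the fingers passed over the 117 mm tab top. I'll pin down that offset.

```bash
python3 - <<'E'
from h import *
P=np.load('w2.npz')['P']*1000
print('w2',[ (v,round(float(P[v,276,2]),1),round(float(P[v,284,2]),1)) for v in range(250,262)])
P=np.load('w1.npz')['P']*1000
print('w1',[ (v,round(float(P[v,222,2]),1),round(float(P[v,336,2]),1)) for v in range(252,264)])
P=np.load('side2.npz')['P']*1000
print('side',[ (v,np.round(P[v,258:266,2]).tolist()) for v in range(197,204)])
to(*W(52,-160),190,-9.6)
E
```

```text
w2 [(250, 86.1, 87.0), (251, 86.8, 87.1), (252, 85.5, 85.7), (253, 87.0, 86.5), (254, 125.8, 125.7), (255, 127.5, 127.3), (256, 128.1, 128.6), (257, 129.2, 129.5), (258, 130.4, 131.0), (259, 131.6, 131.5), (260, 133.7, 133.0), (261, 132.9, 134.0)]
w1 [(252, 86.3, 87.1), (253, 86.8, 87.7), (254, 85.9, 86.3), (255, -0.6, 86.7), (256, -0.1, 85.4), (257, 264.0, 262.3), (258, 264.2, 264.5), (259, 265.5, 266.6), (260, 267.5, 266.5), (261, 268.2, 267.2), (262, 270.1, 270.2), (263, 269.7, 270.4)]
side [(197, [139.0, 142.0, 144.0, 143.0, 140.0, 146.0, 144.0, 141.0]), (198, [137.0, 140.0, 139.0, 137.0, 142.0, 142.0, 140.0, 134.0]), (199, [133.0, 135.0, 137.0, 137.0, 137.0, 140.0, 137.0, 133.0]), (200, [127.0, 131.0, 133.0, 128.0, 131.0, 136.0, 134.0, 85.0]), (201, [88.0, 126.0, 125.0, 127.0, 129.0, 130.0, 86.0, 86.0]), (202, [86.0, 85.0, 126.0, 121.0, nan, 87.0, 85.0, 82.0]), (203, [85.0, 83.0, 87.0, 86.0, 86.0, 85.0, 88.0, 83.0])]
shift [-94.7   0.3 130. ] rv [ 0. -0. -0.]
```

The tips are at TCP + 30 mm (shut) and + 33 mm (half open). From here I work with the true tip height. Going back behind the tab, then lower.

Request:
step_arm(
  motion=[
    [-30,0,0,0,0,0,255],
    [-50,0,30,0,0,0,255],
    [-50,0,75,0,0,0,255],
    [-50,0,110,0,0,0,255],
    [-50,1,128,0,0,0,255],
    [-20,1,130,0,0,0,255],
    [5,1,130,0,0,0,255],
    [20,1,130,0,0,0,255],
    [28,1,130,0,0,0,255],
    [28,1,130,0,0,0,255],
  ],
)

```text
time_s: 15.68
eef_pos: [0.6148, -0.0906, 0.0671]
eef_rot: [-0.456, -0.54, -0.457, 0.54]
wrist_force: [-0.4, -0.6, 0.2]
opening: 0.001
```

Request:
step_arm(
  motion=[
    [0,0,-20,0,0,0,255],
    [0,0,-34,0,0,0,255],
    [0,0,-42,0,0,0,255],
    [0,0,-48,0,0,0,255],
    [0,0,-54,0,0,0,255],
  ],
)

```text
time_s: 16.3
eef_pos: [0.6237, -0.0387, 0.0679]
eef_rot: [-0.457, -0.539, -0.456, 0.541]
wrist_force: [-2.7, -6.1, 3.3]
opening: -0.0
```

```bash
python3 -c "
from h import *
st();o=ctrl.get_obs()['eef_pos']*1000;print(L(o[:2]),EY@ctrl.get_obs()['wrist_force'][:2])"
```

```text
t 16.3 pos [623.7 -38.7  67.9] yaw -9.6 tilt [-0.    -0.003 -1.   ] F [-2.7 -6.1  3.3] T [-0.93  0.4  -0.02] op -0.0 q [-0.25  0.43  1.58 -0.    1.13 -0.08]
[  52.82717566 -107.05642184] -6.447073645241974
```

Pushing now, with 6.4 N resisting. About 86 mm to go.

Request:
step_arm(
  motion=[
    [0,0,-8,0,0,0,255],
    [0,0,-18,0,0,0,255],
    [0,0,-28,0,0,0,255],
    [0,0,-38,0,0,0,255],
    [0,0,-48,0,0,0,255],
    [0,0,-58,0,0,0,255],
    [0,0,-66,0,0,0,255],
    [0,0,-72,0,0,0,255],
    [0,0,-77,0,0,0,255],
    [0,0,-80,0,0,0,255],
  ],
)

```text
time_s: 17.55
eef_pos: [0.6371, 0.0402, 0.0679]
eef_rot: [-0.457, -0.539, -0.456, 0.54]
wrist_force: [-1.8, -5.1, 2.5]
opening: -0.004
```

Request:
step_arm(
  motion=[
    [0,0,-2,0,0,0,255],
    [0,0,-4,0,0,0,255],
  ],
)

```text
time_s: 17.8
eef_pos: [0.6378, 0.0439, 0.0679]
eef_rot: [-0.457, -0.539, -0.456, 0.541]
wrist_force: [-2.4, -6.2, 3.2]
opening: 0.0
```

```bash
python3 -c "
from h import *
st();o=ctrl.get_obs()['eef_pos']*1000;print(L(o[:2]),EY@ctrl.get_obs()['wrist_force'][:2])"
```

```text
t 17.8 pos [637.8  43.9  67.9] yaw -9.6 tilt [ 0.    -0.002 -1.   ] F [-2.4 -6.2  3.2] T [-0.9   0.29  0.03] op 0.0 q [-0.12  0.46  1.54 -0.    1.14  0.05]
[ 52.9028769  -23.27430768] -6.540022535313338
```

Request:
step_arm(
  motion=[
    [0,0,-1,0,0,0,255],
    [0,0,-2,0,0,0,255],
  ],
)

```text
time_s: 18.05
eef_pos: [0.6378, 0.0443, 0.0679]
eef_rot: [-0.458, -0.539, -0.455, 0.541]
wrist_force: [-4.6, -13.2, 3.9]
opening: -0.001
```

Request:
step_arm(
  motion=[
    [0,0,-1,0,0,0,255],
    [0,0,-1.5,0,0,0,255],
  ],
)

```text
time_s: 18.3
eef_pos: [0.6378, 0.0443, 0.0679]
eef_rot: [-0.458, -0.538, -0.455, 0.542]
wrist_force: [-5.7, -17.5, 4.7]
opening: 0.001
```

Request:
step_arm(
  motion=[
    [0,0,-1,0,0,0,255],
    [0,0,-1.5,0,0,0,255],
  ],
)

```text
time_s: 18.55
eef_pos: [0.6378, 0.0442, 0.0679]
eef_rot: [-0.458, -0.537, -0.455, 0.543]
wrist_force: [-8.7, -21.9, 5.1]
opening: -0.001
```

Firm stop at 22 N: the hatch is closed. Backing off, rising and looking at the lever.

Request:
step_arm(
  motion=[
    [0,0,10,0,0,0,255],
    [0,0,25,0,0,0,255],
    [-30,0,32,0,0,0,255],
    [-70,20,32,0,0,0,200],
    [-100,50,32,0,0,0,100],
    [-110,70,32,0,0,0,40],
    [-110,75,32,0,0,0,40],
  ],
)

```text
time_s: 19.42
eef_pos: [0.7084, 0.0058, 0.1783]
eef_rot: [0.457, 0.541, 0.456, -0.539]
wrist_force: [-0.4, -0.2, -0.0]
opening: 0.835
```

```bash
cat > lev.py <<'E'
from h import *
def lever(name,zt):
    st();p,d,P=cam('wrist',name);P=P*1000
    hsv=cv2.cvtColor(p,cv2.COLOR_RGB2HSV);H,S,V=[hsv[...,k].astype(int) for k in range(3)]
    red=((H<8)|(H>172))&(S>150)&(V>60)&(d>0)
    top=abs(P[...,2]-zt)<2.0   # hub top incl. white dot
    k=cv2.connectedComponents((red&top).astype(np.uint8))[1]; c=np.bincount(k.ravel());c[0]=0
    q=P[k==c.argmax()];q=q[:,:2].astype(np.float32);(cx,cy),r=cv2.minEnclosingCircle(q)
    print('hub',cx,cy,'r',r,'local',L([cx,cy]),'z',np.median(P[k==c.argmax()][:,2]))
    arm=red&(P[...,2]>zt-12)&(P[...,2]<zt-2.2)
    w=np.linalg.norm(P[...,:2]-[cx,cy],axis=-1);arm&=(w>28)&(w<90)
    a=P[arm][:,:2]; 
    v=np.array([L(x) for x in a])-L([cx,cy]); u=np.median(v/np.linalg.norm(v,axis=1)[:,None],axis=0)
    print('arm n',len(a),'latch deg',np.degrees(np.arctan2(-u[0],-u[1])),'maxr',w[arm].max())
    b=(H>100)&(H<125)&(S>130)&(abs(P[...,2]-87)<4)
    l=np.array([L(x) for x in P[b][:,:2]]);print('hatch local pct',np.percentile(l,[1,99],axis=0).round(1).tolist())
    return p,d,P
E
python3 -c "
from lev import *
lever('w3',129);to(*W(-20,75),150,-54.6)"
```

```text
t 19.43 pos [708.4   5.8 178.3] yaw -9.6 tilt [ 0.002 -0.    -1.   ] F [-0.4 -0.2 -0. ] T [ 0.02 -0.04 -0.01] op 0.835 q [-0.16  0.49  1.26  0.    1.39  0.01]
hub 584.7705078125 150.8375244140625 r 20.322086334228516 local [-17.19385133  73.29656982] z 128.2952538167891
arm n 1681 latch deg 41.53225173373197 maxr 78.85109760175071
hatch local pct [[-77.6, -9.2], [84.2, 109.4]]
shift [  26.9 -148.  -124.2] rv [45. -0.  0.]
```

View pics/w3.png

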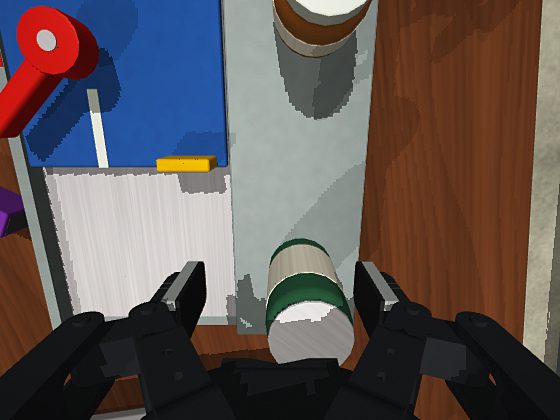

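I moved towards +x, which is over the can, with the tips at 211 mm against the can's 192 mm top. In the wrist view the can at (310,320) is upright and was cleared by about 20 mm. The picture also shows the hatch closed (tab at (187,163)) and the lever at about 42°. I'm going to the hub, rising first.

Request:
step_arm(
  motion=[
    [-15,0,0,0,0,0,40],
    [-25,-25,-15,5,0,0,40],
    [-20,-60,-40,14,0,0,40],
    [-10,-95,-70,23,0,0,40],
    [0,-125,-100,32,0,0,40],
    [5,-142,-118,40,0,0,40],
    [10,-146,-123,41.5,0,0,40],
    [10,-146,-123,41.5,0,0,40],
  ],
)

```text
time_s: 20.48
eef_pos: [0.5833, 0.1516, 0.1672]
eef_rot: [-0.237, -0.666, -0.236, 0.667]
wrist_force: [0.6, -0.4, -0.5]
opening: 0.841
```

```bash
python3 -c "
from lev import *
lever('w4',129)
q,d,P=cam('top','t4')
for n,x,y,z in(('can',716,-46,192),('jar',752,147,172)):
    P1=P*1000;m=(abs(P1[...,2]-z)<8)&(np.hypot(P1[...,0]-x,P1[...,1]-y)<45);print(n,m.sum(),np.median(P1[m],0).round())
"
```

```text
t 20.48 pos [583.3 151.6 167.2] yaw -50.9 tilt [-0. -0. -1.] F [ 0.6 -0.4 -0.5] T [ 0.01 -0.    0.02] op 0.841 q [ 0.06  0.28  1.57 -0.    1.3   0.95]
hub 584.1932373046875 151.4346923828125 r 19.654600143432617 local [-17.86262672  73.78910439] z 128.2346877917256
arm n 1190 latch deg 46.00901576494674 maxr 79.79266515099657
hatch local pct [[-78.3, -7.2], [83.2, 156.9]]
can 315 [716. -47. 192.]
jar 317 [756. 151. 172.]
```

View pics/w4.png

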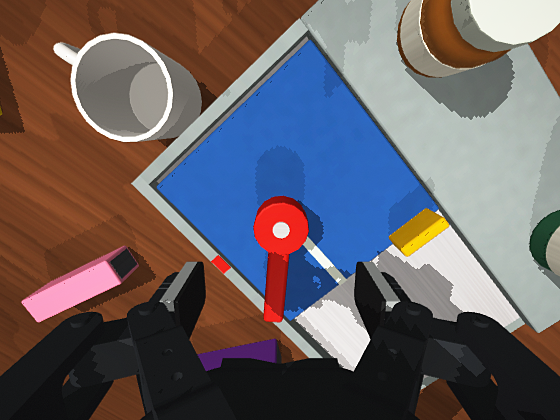

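The hub is centred at (281,230), and the lever tip at (273,320) puts the latch at about 46°. The hatch is flush at the +y wall and the can is unmoved. Descending over the hub, tips to about 108 mm.

Request:
step_arm(
  motion=[
    [25,0,0,2,0,0,40],
    [50,0,0,4.7,0,0,40],
    [70,0,0,4.7,0,0,40],
    [82,0,0,4.7,0,0,40],
    [88,0,0,4.7,0,0,40],
    [91,0,0,4.7,0,0,40],
    [91,0,0,4.7,0,0,40],
  ],
)

```text
time_s: 21.45
eef_pos: [0.584, 0.1518, 0.0767]
eef_rot: [0.208, 0.676, 0.208, -0.675]
wrist_force: [0.0, 0.5, -0.3]
opening: 0.842
```

Request:
step_arm(
  motion=[
    [0,0,0,0,0,0,90],
    [0,0,0,0,0,0,110],
    [0,0,0,0,0,0,130],
    [0,0,0,0,0,0,150],
    [0,0,0,0,0,0,150],
  ],
)

```text
time_s: 22.08
eef_pos: [0.5841, 0.1514, 0.0767]
eef_rot: [0.208, 0.676, 0.208, -0.676]
wrist_force: [0.6, -2.7, 2.2]
opening: 0.451
```

```bash
python3 -c "
from h import *
st();to(583.8,151.8,76,-55.6)"
```

```text
t 22.07 pos [584.1 151.4  76.7] yaw -55.8 tilt [ 0.001 -0.    -1.   ] F [ 0.6 -2.7  2.2] T [-0.32 -0.05  0.03] op 0.451 q [ 0.06  0.38  1.63 -0.    1.13  1.03]
shift [ 0.7 -0.5 -0. ] rv [-0.2 -0.  -0. ]
```

Request:
step_arm(
  motion=[
    [0,0,0,0,0,0,200],
    [0,0,0,0,0,0,255],
    [0,0,0,0,0,0,255],
  ],
)

```text
time_s: 22.45
eef_pos: [0.584, 0.1514, 0.0766]
eef_rot: [0.208, 0.676, 0.208, -0.676]
wrist_force: [1.1, -2.9, 3.7]
opening: 0.446
```

```bash
python3 -c "
from h import *
st()"
```

```text
t 22.45 pos [584.  151.4  76.6] yaw -55.8 tilt [ 0.001 -0.    -1.   ] F [ 1.1 -2.9  3.7] T [-0.51 -0.17 -0.  ] op 0.446 q [ 0.06  0.38  1.63 -0.    1.13  1.03]
```

Gripped with little side load. Turning the lever counter-clockwise by 46° to the white line.

Request:
step_arm(
  motion=[
    [0,0,0,-7,0,0,255],
    [0,0,0,-15,0,0,255],
    [0,0,0,-23,0,0,255],
    [0,0,0,-31,0,0,255],
    [0,0,0,-39,0,0,255],
    [0,0,0,-44,0,0,255],
    [0,0,0,-46,0,0,255],
    [0,0,0,-46,0,0,255],
  ],
)

```text
time_s: 23.45
eef_pos: [0.5837, 0.1516, 0.0763]
eef_rot: [-0.455, -0.541, -0.455, 0.541]
wrist_force: [1.2, -3.9, 3.2]
opening: 0.448
```

```bash
python3 -c "
from lev import *
lever('w5',129)"
```

```text
t 23.45 pos [583.7 151.6  76.3] yaw -9.8 tilt [ 0. -0. -1.] F [ 1.2 -3.9  3.2] T [-0.57 -0.05  0.02] op 0.448 q [ 0.06  0.38  1.63 -0.    1.13  0.23]
hub 583.9175415039062 151.72706604003906 r 19.727828979492188 local [-18.18322047  74.03140622] z 127.65377567899277
arm n 566 latch deg -0.17389305950088194 maxr 38.47250288703729
hatch local pct [[-78.7, 11.2], [82.7, 157.5]]
```

View pics/w5.png

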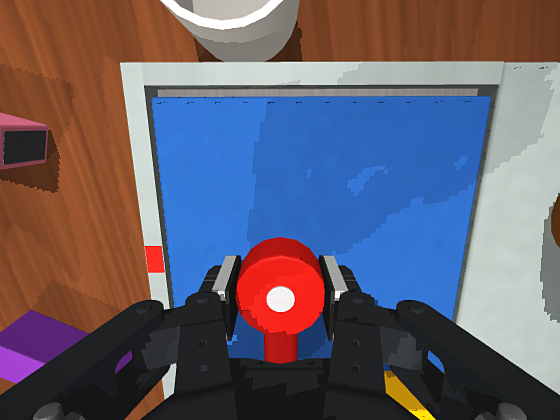

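The lever is along the white line (latch −0.2°) and the hatch is flush. The 5 mm strip at the wall is what the given dimensions predict. Pressing in.

Request:
step_arm(
  motion=[
    [2,0,0,0,0,0,255],
    [4,0,0,0,0,0,255],
    [6,0,0,0,0,0,255],
    [8,0,0,0,0,0,255],
  ],
)

```text
time_s: 24.0
eef_pos: [0.5837, 0.1517, 0.0681]
eef_rot: [-0.456, -0.541, -0.456, 0.541]
wrist_force: [0.8, -4.9, 2.7]
opening: 0.45
```

Request:
step_arm(
  motion=[
    [2,0,0,0,0,0,255],
    [4,0,0,0,0,0,255],
    [6,0,0,0,0,0,255],
    [6,0,0,0,0,0,255],
  ],
)

```text
time_s: 24.5
eef_pos: [0.5837, 0.1517, 0.0629]
eef_rot: [0.456, 0.541, 0.456, -0.541]
wrist_force: [-1.3, -4.0, 7.5]
opening: 0.447
```

Request:
step_arm(
  motion=[
    [0.5,0,0,0,0,0,255],
    [1,0,0,0,0,0,255],
    [1.5,0,0,0,0,0,255],
  ],
)

```text
time_s: 24.88
eef_pos: [0.5838, 0.1518, 0.0628]
eef_rot: [0.456, 0.541, 0.456, -0.541]
wrist_force: [-5.8, -5.6, 19.7]
opening: 0.446
```

```bash
python3 -c "
from lev import *
lever('w6',115)"
```

```text
t 24.88 pos [583.8 151.8  62.8] yaw -9.8 tilt [ 0. -0. -1.] F [-5.8 -5.6 19.7] T [-0.94  1.3   0.02] op 0.446 q [ 0.06  0.4   1.64 -0.    1.1   0.23]
hub 584.546142578125 151.5303955078125 r 19.965923309326172 local [-17.53062381  73.94232087] z 114.16764383943497
arm n 533 latch deg 0.7216213718322733 maxr 38.34429767579522
hatch local pct [[-78.6, 20.4], [82.7, 157.6]]
```

Fully in: the hub top reads 114.2 mm, against 128.2 before, and there is a firm stop at 20 N. Easing the push slightly and turning clockwise.

Request:
step_arm(
  motion=[
    [-0.5,0,0,0,0,0,255],
    [-0.5,0,0,8,0,0,255],
    [-0.5,0,0,17,0,0,255],
    [-0.5,0,0,26,0,0,255],
    [-0.5,0,0,35,0,0,255],
    [-0.5,0,0,44,0,0,255],
    [-0.5,0,0,53,0,0,255],
    [-0.5,0,0,62,0,0,255],
    [-0.5,0,0,70,0,0,255],
  ],
)

```text
time_s: 26.05
eef_pos: [0.5844, 0.1515, 0.0628]
eef_rot: [0.062, 0.705, 0.061, -0.704]
wrist_force: [-1.3, -6.2, 12.6]
opening: 0.448
```

Request:
step_arm(
  motion=[
    [0,0,0,6,0,0,255],
    [0,0,0,11,0,0,255],
    [0,0,0,15,0,0,255],
    [0,0,0,18,0,0,255],
    [0,0,0,18,0,0,255],
  ],
)

```text
time_s: 26.68
eef_pos: [0.5844, 0.1513, 0.0628]
eef_rot: [-0.048, 0.706, -0.048, -0.705]
wrist_force: [-1.8, -6.2, 12.7]
opening: 0.446
```

```bash
python3 -c "
from lev import *
lever('w7',115)"
```

```text
t 26.68 pos [584.4 151.3  62.8] yaw -97.8 tilt [ 0.002 -0.001 -1.   ] F [-1.8 -6.2 12.7] T [-1.15  0.41 -0.04] op 0.446 q [ 0.06  0.4   1.64 -0.    1.1   1.76]
hub 584.3880004882812 151.1226348876953 r 19.93915367126465 local [-17.61854955  73.51389735] z 114.17425933398384
arm n 563 latch deg 87.97967660187373 maxr 38.88223408743613
hatch local pct [[-66.0, -7.4], [83.8, 156.2]]
```

Latch at 88°. A little more, to the stop.

Request:
step_arm(
  motion=[
    [0,0,0,1,0,0,255],
    [0,0,0,2,0,0,255],
    [0,0,0,3,0,0,255],
    [0,0,0,4,0,0,255],
    [0,0,0,4,0,0,255],
  ],
)

```text
time_s: 27.35
eef_pos: [0.5844, 0.1513, 0.0628]
eef_rot: [-0.072, 0.704, -0.072, -0.703]
wrist_force: [-2.6, -6.3, 12.0]
opening: 0.45
```

```bash
python3 -c "
from lev import *
st()"
```

```text
t 27.35 pos [584.4 151.3  62.8] yaw -101.7 tilt [ 0.002 -0.001 -1.   ] F [-2.6 -6.3 12. ] T [-1.13  0.31  0.69] op 0.45 q [ 0.06  0.4   1.64 -0.    1.1   1.83]
```

At the stop (0.69 N·m). Releasing and lifting.

Request:
step_arm(
  motion=[
    [-0.5,0,0,-0.5,0,0,255],
    [-1,0,0,-0.5,0,0,200],
    [-1,0,0,-0.5,0,0,120],
    [-1,0,0,-0.5,0,0,60],
    [-1,0,0,-0.5,0,0,40],
    [-1,0,0,-0.5,0,0,40],
  ],
)

```text
time_s: 28.1
eef_pos: [0.5833, 0.152, 0.062]
eef_rot: [0.069, -0.703, 0.069, 0.704]
wrist_force: [0.8, 0.0, 0.1]
opening: 0.843
```

Request:
step_arm(
  motion=[
    [-10,0,0,0,0,0,40],
    [-35,0,0,0,0,0,40],
    [-70,0,0,0,0,0,40],
    [-110,0,0,0,0,0,40],
    [-150,0,0,0,0,0,40],
    [-170,0,0,0,0,0,40],
    [-170,0,0,0,0,0,40],
  ],
)

```text
time_s: 28.98
eef_pos: [0.585, 0.1519, 0.2351]
eef_rot: [-0.07, 0.705, -0.069, -0.702]
wrist_force: [0.1, 0.8, -1.0]
opening: 0.842
```

```bash
python3 -c "
from lev import *
lever('w8',115)
q,d,P=cam('top','t8');P1=P*1000
for n,x,y,z in(('can',716,-46,192),('jar',752,147,172),('mug',568,277,88),('vise',722,-301,56),('bar',449,-341,57)):
    m=(abs(P1[...,2]-z)<8)&(np.hypot(P1[...,0]-x,P1[...,1]-y)<60);print(n,m.sum(),np.median(P1[m],0).round())
cv2.imwrite('pics/t8b.png',cv2.resize(q[80:320,130:470,::-1],None,fx=2.3,fy=2.3))
"
```

```text
t 28.98 pos [585.  151.9 235.1] yaw -101.3 tilt [ 0.005  0.    -1.   ] F [ 0.1  0.8 -1. ] T [-0.03 -0.01 -0.01] op 0.842 q [0.06 0.22 1.5  0.   1.42 1.83]
hub 583.9859008789062 151.06195068359375 r 19.55316734313965 local [-18.00489795  73.38700532] z 114.30456452273955
arm n 706 latch deg 90.26293627896656 maxr 79.84947262825997
hatch local pct [[-78.2, -8.6], [83.2, 156.2]]
can 319 [716. -46. 192.]
jar 314 [757. 150. 172.]
mug 270 [554. 240.  87.]
vise 410 [ 728. -300.   59.]
bar 442 [ 448. -341.   56.]
```

View pics/w8.png

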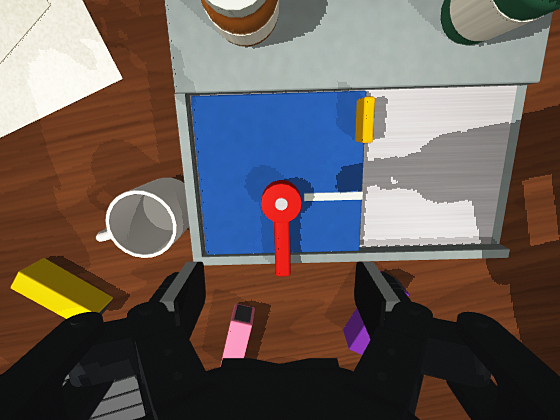

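View pics/t8b.png

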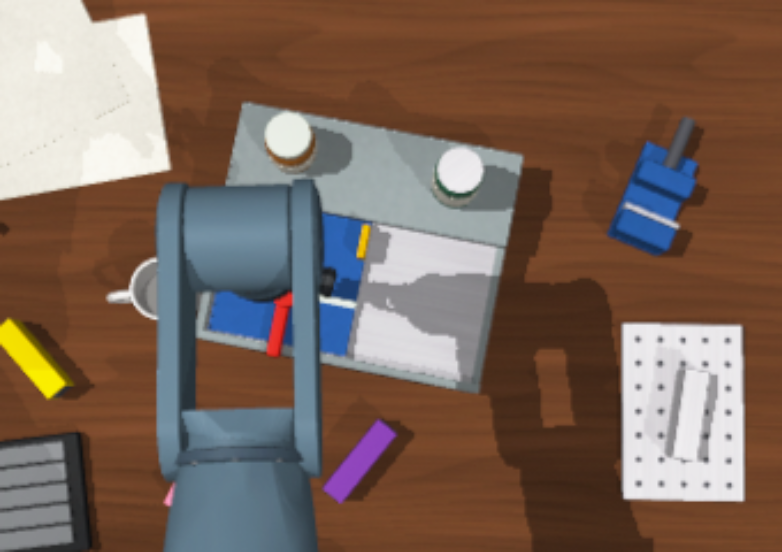

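The views show the lever over the red mark (latch 90.3°), the stud in, the hatch closed and the bar flat on the plate. I'll compare the bystanders with the first image using the same masks, then hand in.

```bash
python3 -c "
from h import *
for f in('top1','t8'):
    P1=np.load(f+'.npz')['P']*1000
    for n,x,y,z in(('can',716,-46,192),('jar',752,147,172),('vise',722,-301,56)):
        m=(abs(P1[...,2]-z)<8)&(np.hypot(P1[...,0]-x,P1[...,1]-y)<60);print(f,n,m.sum(),np.median(P1[m],0).round(1))
for f in('w4','w8'):
    P1=np.load(f+'.npz')['P']*1000;m=(abs(P1[...,2]-89)<4)&(P1[...,1]>245)&(P1[...,1]<330)&(P1[...,0]<640)&(P1[...,0]>500)
    print(f,'mug',m.sum(),cv2.minEnclosingCircle(P1[m][:,:2].astype(np.float32)))
st();ctrl.hand_in()"
```

```text
top1 can 319 [716.2 -45.8 192.1]
top1 jar 315 [756.2 150.6 172. ]
top1 vise 424 [ 727.1 -300.1   58.4]
t8 can 319 [715.7 -45.6 192. ]
t8 jar 314 [756.5 150.3 172.1]
t8 vise 410 [ 727.5 -300.4   58.5]
w4 mug 2801 ((575.0589599609375, 280.0308532714844), 61.300724029541016)
w8 mug 1302 ((574.8271484375, 280.36700439453125), 60.78999328613281)
t 29.07 pos [583.2 151.7 231.8] yaw -101.3 tilt [-0.001  0.    -1.   ] F [ 0.5 -0.4 -0.7] T [ 0.01 -0.05  0.01] op 0.842 q [0.06 0.22 1.5  0.   1.42 1.83]
the job is handed in; nothing more can be done
```

The job is done and handed in at 29 s. The bar lies on the plate, the hatch is closed, and the lever was lined up, pressed in and turned to its stop.

**Last checks**
- **Hatch:** it closed against a firm stop at 22 N.
- **Lever:** it lined up at −0.2° before pressing. The hub went down 14 mm to a firm stop at 20 N. The lever ended at 90.3°, with 0.69 N·m at the stop.
- **Bar:** its top measures 56–57 mm, which is flat on the plate.
- **Bystanders:** the jar, can and vise read the same as in the first image to within 1 mm. The mug matched to within 1 mm between two later images; I did not compare it with the first one.

**What failed or disagreed**
- **First push missed:** both cameras show the fingertips about 30 mm above the reported tool point. The first push went over the tab without touching it, and I redid it lower. By that offset the bar was probably held only near its top edge, but it did not slip.
- **Path over the can:** one retreat went over the can by mistake, clearing it by about 20 mm. It did not move.
- **Hub position:** the wrist camera put it about 2 mm from where the extractor pose predicted, within calibration.

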